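# Gauge a T-slot plate and load its studs

## Task

Check the two slots of the T-slot plate with the double-ended slot gauge: slide its long go end into the open mouth of the slot nearer the robot until the collar meets the plate, draw it out and do the same in the farther slot; then offer the short wide no-go end to the mouth of the nearer and of the farther slot, each time letting a light push show that it is refused, and lay the gauge back lengthwise on its felt pad. Now that the slots have passed, slide every T-stud that is out into a slot from its mouth, head under the lips, until all stand in neat rows, each centred on a scribed line of its own (any of the three lines in either slot). Never force the gauge, and leave the other things on the table where they are.

Things in the scene. Friction and masses are not known exactly. Their poses are not given: they have to be found in the camera images.
- plate: T-slot plate, aluminium, 200 long, 132 wide, 31 high, fixed to the table, place and yaw vary; origin under its centre, x axis along its slots from the open mouths (towards the robot's left) to the closed ends, y axis away from the robot. Two slots along it, centre lines at y = -28 (near) and +28 (far). It is screwed down and cannot move
- near_mouth (a point): centre of the near slot's open mouth, in the plate's end face, 16.5 above the table; x points into the slot, z up. Each slot: floor 10 above the table; wide part 30 wide, 13 high (10 to 23 above the table); above it two lips 8 thick leave a gap 16 wide, open to the plate's top at 31. The slot is 186 deep; a dark block closes its far end
- far_mouth (a point): centre of the far slot's open mouth, the same as the near one
- near_line1 (a point): scribed line across the near slot's lips, 50 in from the mouth: the point on the slot's centre line at the plate's top face, 31 above the table; x axis along the slot, inwards
- near_line2 (a point): line 2 of the near slot, 105 in from its mouth; point as for near_line1
- near_line3 (a point): line 3 of the near slot, 160 in from its mouth; point as for near_line1
- far_line1 (a point): line 1 of the far slot, 50 in from its mouth; point as for near_line1
- far_line2 (a point): line 2 of the far slot, 105 in from its mouth; point as for near_line1
- far_line3 (a point): line 3 of the far slot, 160 in from its mouth; point as for near_line1
- pad_centre (a point): centre of the top of the grey felt pad, 205 x 85 x 3, fixed on the table, place and yaw vary; x axis along its length. The gauge starts lying lengthwise on it; it may be laid back either way round
- gauge_grip (a point): double-ended steel slot gauge, 140 long, about 0.3 kg, balanced near the middle of its handle. This point: centre of the handle, a ridged dark bar 74 long, 20 wide across its flat sides, 22 high; x axis towards the go end, z up. A round collar 31 in diameter, 5 thick, ends the handle at each side (outer faces 42 from this point). It lies on the flat feet of its ends, 20.5 below this point
- gauge_go_tip (a point): tip of the long go end, 82 from the handle's centre along +x, 15.5 below it. T-shaped, 40 long: foot 28 wide, 9 high, web 14 wide (1 play a side in the slot, 4 in height); over its first 8 it tapers to a foot 21 wide, 6 high, web 9 wide. Fully in, the collar touches the plate's end face, the tip is 40 past the mouth
- gauge_nogo_tip (a point): tip of the no-go end, 58 from the handle's centre along -x, 15.5 below it. T-shaped, only 16 long: foot 34 wide, 9 high, web 20 wide, so too wide to enter: its end face stops on the plate's end face. A bright band on the handle is next to it
- stud1_mid (a point): T-stud (three to five are out; an absent one reads None), standing on its head: dark square head 26 x 26 x 9 below, threaded shaft 12 in diameter, 62 high in all, 0.11 kg. Point on its axis half-way up, 31 above the underside; z up, x, y along the head's sides. In the slot: 2 play a side, 4 in height; the shaft stands 41 above the plate when the head is on the slot's floor
- stud2_mid (a point): T-stud 2, same as T-stud 1
- stud3_mid (a point): T-stud 3, same as T-stud 1
- stud4_mid (a point): T-stud 4, same as T-stud 1
- stud5_mid (a point): T-stud 5, same as T-stud 1
- tape_roll: bystander: roll of masking tape, 98 across and 25 high, lying flat; origin at its underside. To be left alone
- white_lid: bystander: round white screw lid, 42 across, 11 high, lying flat among the studs. To be left alone
- sanding_block: bystander: brown cork sanding block, 45 x 75 x 23. To be left alone
Mind the look-alikes: they are no part of the job. Leave any orange or yellow look-alike of the part that bears stud4_mid alone.

How it is judged:
On the way, in this order (a step that is already met when the one before it is completed fails the run):
1. the go end of the gauge is fully in the near slot, collar at the plate (within 3 mm) (x of gauge_go_tip in the frame of near_mouth between 0.037 and 0.045 m and y of gauge_go_tip in the frame of near_mouth between -0.004 and 0.004 m and z of gauge_go_tip in the frame of near_mouth between -0.005 and 0.005 m and angle between the x axis of gauge_grip and the x axis of near_mouth, either way round below 0.1 rad), for 0.2 s.
2. the go end of the gauge is fully in the far slot, collar at the plate (within 3 mm) (x of gauge_go_tip in the frame of far_mouth between 0.037 and 0.045 m and y of gauge_go_tip in the frame of far_mouth between -0.004 and 0.004 m and z of gauge_go_tip in the frame of far_mouth between -0.005 and 0.005 m and angle between the x axis of gauge_grip and the x axis of far_mouth, either way round below 0.1 rad), for 0.2 s.
3. the no-go end, in line with the near slot, is pressed on its mouth (more than 0.5 N) and refused (x of gauge_nogo_tip in the frame of near_mouth between -0.004 and 0.003 m and y of gauge_nogo_tip in the frame of near_mouth between -0.006 and 0.006 m and z of gauge_nogo_tip in the frame of near_mouth between -0.006 and 0.006 m and angle between the x axis of gauge_grip and the x axis of near_mouth, either way round below 0.12 rad and contact force between gauge and plate above 0.5 N), for 0.05 s.
4. the no-go end, in line with the far slot, is pressed on its mouth (more than 0.5 N) and refused (x of gauge_nogo_tip in the frame of far_mouth between -0.004 and 0.003 m and y of gauge_nogo_tip in the frame of far_mouth between -0.006 and 0.006 m and z of gauge_nogo_tip in the frame of far_mouth between -0.006 and 0.006 m and angle between the x axis of gauge_grip and the x axis of far_mouth, either way round below 0.12 rad and contact force between gauge and plate above 0.5 N), for 0.05 s.
5. every T-stud that is out stands in the slot on a scribed line ((horizontal distance between stud1_mid and near_line1 below 0.006 m or horizontal distance between stud1_mid and near_line2 below 0.006 m or horizontal distance between stud1_mid and near_line3 below 0.006 m or horizontal distance between stud1_mid and far_line1 below 0.006 m or horizontal distance between stud1_mid and far_line2 below 0.006 m or horizontal distance between stud1_mid and far_line3 below 0.006 m) and height (world z) of stud1_mid between 0.038 and 0.045 m and angle between each of stud1_mid, stud2_mid, stud3_mid, stud4_mid, stud5_mid's own z axis and vertical below 0.1 rad and (horizontal distance between stud2_mid and near_line1 below 0.006 m or horizontal distance between stud2_mid and near_line2 below 0.006 m or horizontal distance between stud2_mid and near_line3 below 0.006 m or horizontal distance between stud2_mid and far_line1 below 0.006 m or horizontal distance between stud2_mid and far_line2 below 0.006 m or horizontal distance between stud2_mid and far_line3 below 0.006 m) and height (world z) of stud2_mid between 0.038 and 0.045 m and (horizontal distance between stud3_mid and near_line1 below 0.006 m or horizontal distance between stud3_mid and near_line2 below 0.006 m or horizontal distance between stud3_mid and near_line3 below 0.006 m or horizontal distance between stud3_mid and far_line1 below 0.006 m or horizontal distance between stud3_mid and far_line2 below 0.006 m or horizontal distance between stud3_mid and far_line3 below 0.006 m) and height (world z) of stud3_mid between 0.038 and 0.045 m and (horizontal distance between stud4_mid and near_line1 below 0.006 m or horizontal distance between stud4_mid and near_line2 below 0.006 m or horizontal distance between stud4_mid and near_line3 below 0.006 m or horizontal distance between stud4_mid and far_line1 below 0.006 m or horizontal distance between stud4_mid and far_line2 below 0.006 m or horizontal distance between stud4_mid and far_line3 below 0.006 m) and height (world z) of stud4_mid between 0.038 and 0.045 m and (horizontal distance between stud5_mid and near_line1 below 0.006 m or horizontal distance between stud5_mid and near_line2 below 0.006 m or horizontal distance between stud5_mid and near_line3 below 0.006 m or horizontal distance between stud5_mid and far_line1 below 0.006 m or horizontal distance between stud5_mid and far_line2 below 0.006 m or horizontal distance between stud5_mid and far_line3 below 0.006 m) and height (world z) of stud5_mid between 0.038 and 0.045 m), for 0.2 s.
At the end, for the whole second after the job is handed in: every T-stud present stands upright (within 0.1 rad) in the slot, its axis within 6 mm of a scribed line, one to a line; the gauge lies on its feet on the felt pad, its middle within 40 mm of the pad's centre and within 0.35 rad of the pad's length; all at rest and released (all of step 5 and horizontal distance between gauge_grip and pad_centre below 0.04 m and angle between gauge_grip's own z axis and vertical below 0.1 rad and height (world z) of gauge_grip below 0.028 m and angle between the x axis of gauge_grip and the x axis of pad_centre, either way round below 0.35 rad and linear speed of each of gauge, stud1, stud2, stud3, stud4, stud5 below 0.02 m/s); the robot touches nothing.
It fails at once if the gauge is forced against the plate (more than 60 N) (contact force between gauge and plate above 60 N).
It fails at once if a bystander (tape, lid, sanding block) is moved more than 5 cm (distance of any of tape_roll, white_lid, sanding_block from where it was at the start of the episode above 0.05 m).
Of stud1, stud2, stud3, stud4, stud5 only 3 to 5 are there at a start; the rules pass over those that are not, and their reading is None.
At some moment in a run one of gauge, stud1, stud2, stud3, stud4, stud5 may be knocked a few centimetres aside while the robot is not near it.
It also fails if it takes over 210 s, if anything falls off the work surface, if the arm or the gripper's body presses on something with over 40 N, if the wrist force passes 120 N, or if a joint passes its speed limit or range.

## Robot

A 6-joint arm with a two-finger parallel gripper is mounted at the origin on the work surface; the furniture and walls round the work are solid. World frame = base frame: x ahead of the robot, y to its left, z up, the work surface at z = 0. Lengths are in m, angles in rad, forces in N, time in s.
With the tool pointing down it reaches from about 0.35 to 0.775 m from the base axis. Payload 7.3 kg.
Tool frame: the origin (TCP) lies where the fingers leave the gripper's body, on its centre line; the fingertips stand 66 mm ahead of it and the grasp point (between the pads) lies 47 mm ahead of it (nose_length is the distance from the TCP to the fingertips, in m); z points along the fingers, y is the line along which they close (so a half turn about z gives the same grasp; the last joint's range is limited). The gripper opens to 92 mm and grips with 3 to 60 N. Pads are 19 mm wide; open, the fingers measure 130 mm over their backs; the gripper's body (75 mm by 190 mm) begins 47 mm behind the grasp point.
Start: joints at [-1.483, 0.342, 1.524, -0, 1.275, -0.146], TCP at [0.122, -0.511, 0.292] pointing down, gripper open.
Joint ranges: [-2.53, 2.53], [-0.77, 2.02], [0.04, 2.7], [-1, 4.14], [0.28, 2.66], [-3.11, 3.11]. Speed limits (rad/s): [2.57, 2.57, 3.14, 3.14, 3.14, 3.14].

## Interface

Orientations are given as a unit quaternion [x, y, z, w].
In Python, from rig import goto, line_to, move_joints, set_gripper, wait, ik, observe, get_image, MotionError, hand_in, nose_length gives the robot as it stands. Calls block until the motion is done:
- goto(position, orientation): joint-space move of the TCP to a pose.
- line_to(position, feed=0.15, attitude=None, guard=None): straight line of the TCP; attitude=None keeps the orientation; feed is the mean speed in m/s. With guard (N) it stops when the force on the tool has changed by that much, and returns True; else False.
- move_joints(angles): joint-space move.
- set_gripper(opening, newtons=None): finger opening in m; newtons is the grip in N (None keeps the last); returns when the fingers have stopped.
- wait(seconds).
- ik(position, orientation): joint angles nearest the present ones, or None.
- observe(): the state.
- get_image(name): name is "side" or "top"; returns a dict with "pixels" (420x560x3 uint8, red, green, blue), "fov_y" (degrees; the focal length in pixels is half the picture's height over the tangent of half this angle, whatever the lens; pixels are square), "cx", "cy" (the principal point, pixels), "eye" and "rotation" of the camera in the world. Camera axes: x right, y up, looking along -z (the intrinsics and any distortion apply to the point x, -y, -z); pixel columns grow to the right and rows downward; lengths in m; the calibration is good to about 2 mm. A picture is of the moment at which its call begins. There is no depth.
A pose or a line that the arm cannot do raises MotionError and nothing moves.
- hand_in(): hands the job in; it is judged then, once.
The state is a dict: "t": time; "joints": joint angles; "qd": joint speeds; "joint_torque": joint torques, N m; "tcp_pos": TCP position; "eef_rot": TCP orientation; "wrist_force": force on the tool from outside, world axes, zero at the start; "moment": the same for the moment, N m; "gripper_width": finger opening in m; "gripper_force": force on a finger pad.
Only numpy, scipy, OpenCV 4.12 (cv2) and the standard library are available. Lean on these libraries where they do the work, as an engineer would, in place of code of your own. Each camera call takes 0.05 s, during which the arm holds its last target. There are 200 camera calls.

## Working session

There is one attempt and no reset: what is moved stays moved. The work goes in short steps, each a Python script; the robot and the scene stay as the last script left them, time stands still between calls to the robot, and variables do not carry over. Pictures are saved under pics/ and viewed, at most 14 in all, crops included, and the job is handed in when it is done.

```bash
ls; mkdir -p pics; python3 - <<'E'
from rig import *
import cv2
for n in("side","top"):
    d=get_image(n); print(n,{k:v for k,v in d.items() if k!="pixels"})
    cv2.imwrite(f"pics/{n}0.png",d["pixels"][:,:,::-1]); 
print(observe(),nose_length)
E
```

```text
pics
side {'fov_y': 42.30710015460846, 'cx': 276.4341270456739, 'cy': 209.9708456452533, 'eye': array([0.12150543, 1.08898693, 0.63844768]), 'rotation': array([-0.08126828,  0.50742257,  0.84415189, -0.15272654])}
top {'fov_y': 42.064986619000166, 'cx': 289.07522527769765, 'cy': 208.63738237223401, 'eye': array([0.37714689, 0.07699708, 1.29889113]), 'rotation': array([ 0.02373922, -0.02867317, -0.70241729,  0.71079128])}
{'t': 0.1, 'joints': array([-1.48299041e+00,  3.42632077e-01,  1.52492432e+00,  2.54514235e-06,
        1.27540727e+00, -1.46004694e-01]), 'qd': array([ 1.25171209e-04, -1.69729664e-03, -2.59503131e-03, -5.29919964e-05,
       -1.10925445e-03, -3.88107385e-04]), 'joint_torque': array([ 1.60410560e-03, -4.32005382e+01, -2.44694173e+01,  7.19699822e-02,
        5.26016566e-02, -4.81631332e-05]), 'tcp_pos': array([ 0.12163042, -0.51043023,  0.2916243 ]), 'eef_rot': array([ 9.93174164e-01,  1.16638806e-01,  2.11615802e-05, -6.85177154e-04]), 'wrist_force': array([0.65059693, 0.77410951, 0.95579746]), 'moment': array([ 0.0083528 ,  0.03020355, -0.0521981 ]), 'gripper_force': 0.0, 'gripper_width': 0.09175063566292845} 0.0655
```

View pics/top0.png

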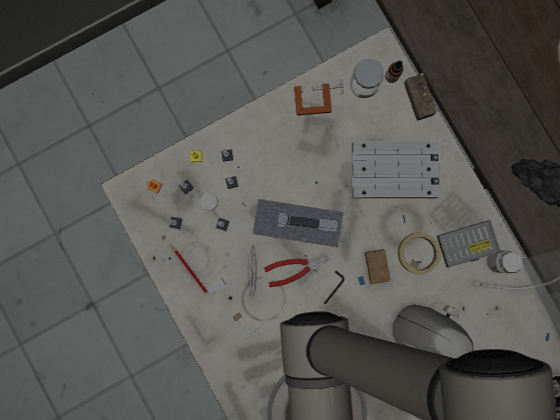

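View pics/side0.png

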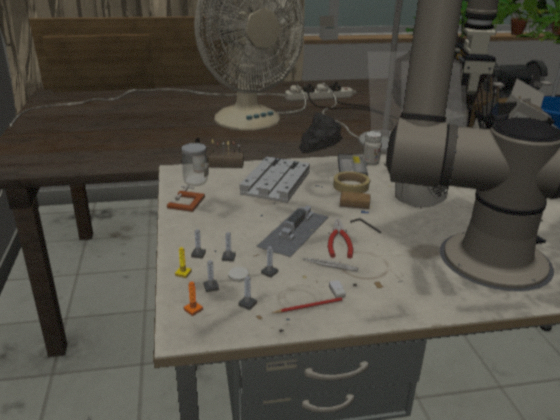

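Top view: the plate is at (352–439, 141–198) with its mouths at the left end. The gauge is on the pad at (280–336, 214–228). Dark studs are at (186,187), (227,155), (232,182), (176,223) and (222,225). Look-alikes to avoid: orange at (154,186), yellow at (196,156). The lid is at (209,202), the block at (376,266) and the tape at (418,253). The close crops below check this choice.

```bash
python3 - <<'E'
import cv2,numpy as np
def crop(f,x0,y0,w,h,s,o):
    im=cv2.imread(f)[y0:y0+h,x0:x0+w]
    im=cv2.resize(im,None,fx=s,fy=s,interpolation=cv2.INTER_CUBIC)
    im=np.clip(255*(im/255.)**.6,0,255).astype('uint8')
    for x in range((x0+9)//10*10,x0+w,10):
        cv2.line(im,(int((x-x0+.5)*s),0),(int((x-x0+.5)*s),6 if x%50 else 14),(0,0,255),1)
        if x%20==0: cv2.putText(im,str(x),(int((x-x0+.5)*s)-10,24),0,.35,(0,0,255),1)
    for y in range((y0+9)//10*10,y0+h,10):
        cv2.line(im,(0,int((y-y0+.5)*s)),(6,int((y-y0+.5)*s)),(0,0,255),1)
        if y%20==0: cv2.putText(im,str(y),(8,int((y-y0+.5)*s)+4),0,.35,(0,0,255),1)
    cv2.imwrite(o,im)
crop('pics/top0.png',245,130,200,120,4,'pics/c1.png')
crop('pics/top0.png',140,140,110,95,6,'pics/c2.png')
crop('pics/side0.png',160,220,130,95,6,'pics/c3.png')
crop('pics/side0.png',230,150,110,100,6,'pics/c4.png')
E
```

```text
(no output)
```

View pics/c1.png

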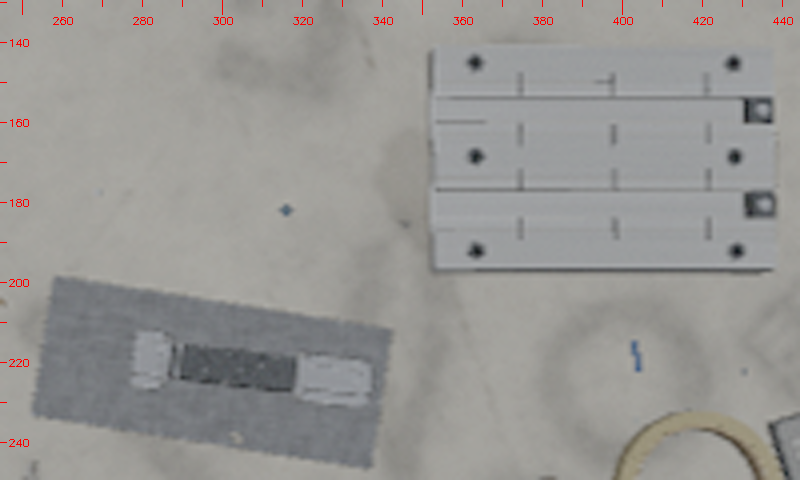

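View pics/c2.png

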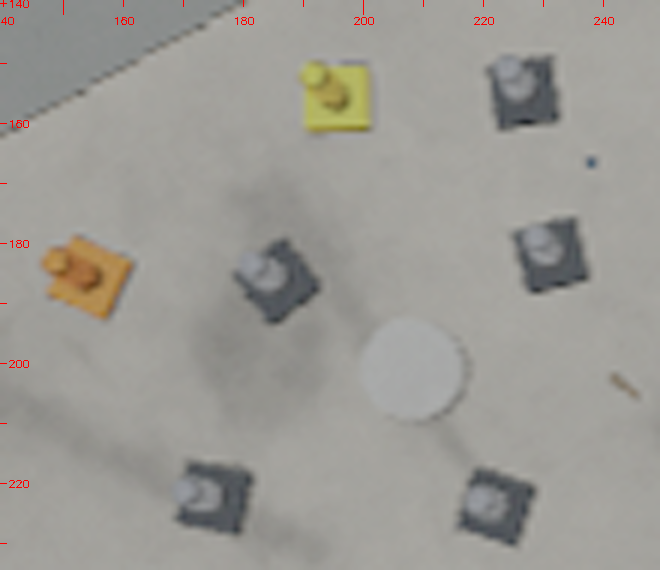

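View pics/c3.png

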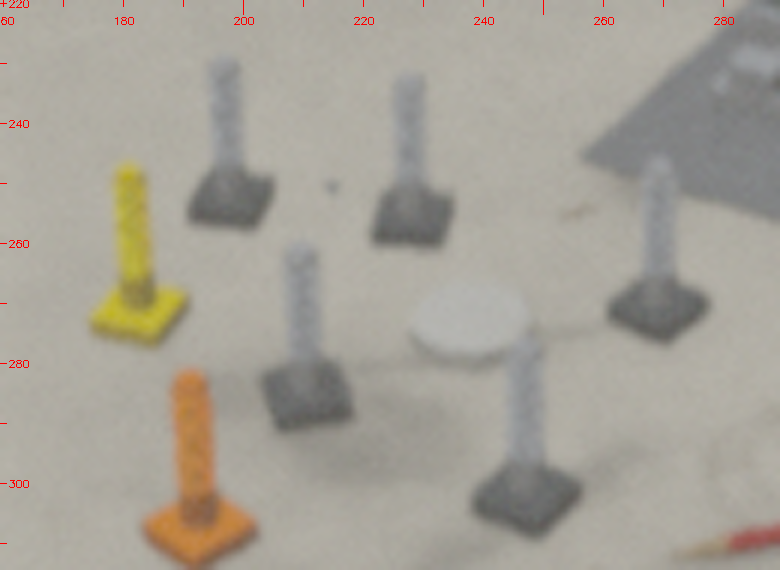

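View pics/c4.png

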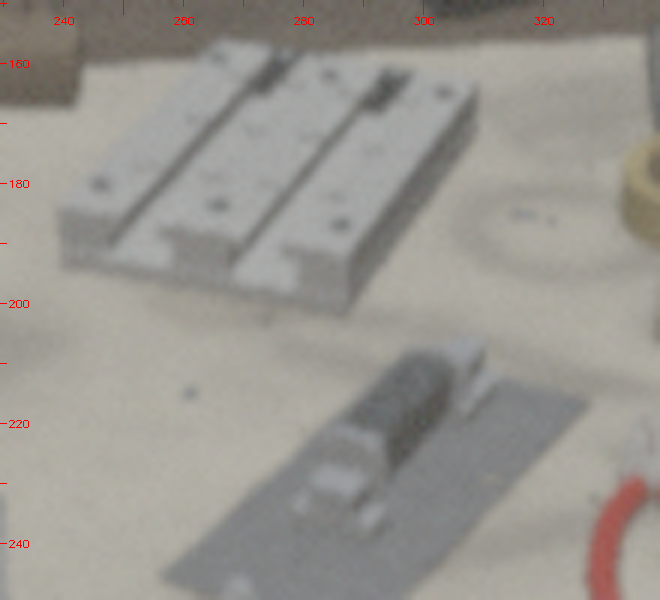

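The crops confirm five dark-headed studs, call them A–E. The orange and yellow ones have coloured heads, so they're excluded. The gauge's long go end points right, towards the plate's mouths. The no-go end with the bright band is on the left. Next I triangulate.

```bash
cat > geo.py <<'E'
import numpy as np
from scipy.spatial.transform import Rotation as R
from scipy.optimize import least_squares
CAM={'side':(42.30710015460846,276.4341270456739,209.9708456452533,[0.12150543,1.08898693,0.63844768],[-0.08126828,0.50742257,0.84415189,-0.15272654]),
'top':(42.064986619000166,289.07522527769765,208.63738237223401,[0.37714689,0.07699708,1.29889113],[0.02373922,-0.02867317,-0.70241729,0.71079128])}
def proj(n,P):
    f,cx,cy,e,q=CAM[n]; f=210/np.tan(np.radians(f)/2)
    p=R.from_quat(q).inv().apply(np.atleast_2d(P)-e)
    return np.c_[cx-f*p[:,0]/p[:,2], cy+f*p[:,1]/p[:,2]]
def ray(n,u,z):   # pixel -> world xy at height z
    f,cx,cy,e,q=CAM[n]; f=210/np.tan(np.radians(f)/2)
    d=R.from_quat(q).apply([(u[0]-cx)/f,-(u[1]-cy)/f,-1]); e=np.array(e)
    return (e+d*(z-e[2])/d[2])[:2]
def tri(ut,us):
    r=least_squares(lambda P:np.r_[(proj('top',P)-ut)[0],(proj('side',P)-us)[0]],[.5,.1,.03])
    return r.x,np.sqrt(np.mean(r.fun**2))
E
python3 - <<'E'
from geo import *
T=lambda x0,y0,s:(lambda X,Y:np.array([x0+X/s-.5,y0+Y/s-.5]))
c1,c2,c3,c4=T(245,130,4),T(140,140,6),T(160,220,6),T(230,150,6)
print('plate corners tri')
for n,a,b in[('far mouth',(432,50),(60,207)),('near mouth',(432,268),(350,258)),('near end',(775,268),(477,85)),('far end',(776,50),(215,40))]:
    print(n,*tri(c1(*a),c4(*b)))
# plate fit
obs=[('top',c1(432,50),(-100,66,31)),('top',c1(432,268),(-100,-66,31)),('top',c1(775,268),(100,-66,31)),('top',c1(776,50),(100,66,31))]
for X,l in((520,50),(614,105),(708,160)):
    obs.append(('top',c1(X,109.5),(l-100,28,31)));obs.append(('top',c1(X,203),(l-100,-28,31)))
obs+=[('side',c4(60,207),(-100,66,31)),('side',c4(350,258),(-100,-66,31)),('side',c4(477,85),(100,-66,31)),('side',c4(347,313),(-100,-66,0)),('side',c4(62,265),(-100,66,0))]
def f(v,use):
    M=R.from_euler('z',v[2]); o=[]
    for n,u,p in use:
        o.append((proj(n,M.apply(np.array(p)/1000)+[v[0],v[1],v[3]])-u)[0])
    return np.concatenate(o)
for use in(obs,obs[:10],obs[10:]):
    r=least_squares(f,[.5,-.1,-1.57,0],args=(use,)) if use is not obs[:10] else None
    print('plate',r.x,np.degrees(r.x[2]),np.round(r.fun,1))
r=least_squares(lambda v:f(np.r_[v,0],obs[:10]),[.5,-.1,-1.57]);print('top only z=0',r.x)
print('gauge grip (handle top centre), collars, ends')
print('handle top', *tri(c1(238,369),c4(397,403)))
for n,a in[('nogo end top',(133,360)),('go end top',(373,380)),('handle L',(180,362)),('handle R',(297,373))]: print(n,ray('top',c1(*a),.034))
for a in[(52,276),(393,328),(373,468),(33,415)]: print('pad',ray('top',c1(*a),.003))
S=dict(A=((510,68),(226,60),[(487,68),(552,55),(560,120),(498,132)]),B=((538,240),(409,78),[(513,233),(575,217),(590,277),(530,293)]),
C=((262,265),(302,247),[(288,238),(320,285),(272,325),(235,280)]),D=((192,493),(527,340),[(187,460),(254,468),(243,535),(177,522)]),E=((485,503),(660,163),[(478,467),(537,485),(518,547),(458,527)]))
for k,(a,b,q) in S.items():
    w=np.array([ray('top',c2(*p),.009) for p in q]); e=[w[(i+1)%4]-w[i] for i in range(4)]
    an=np.array([np.arctan2(d[1],d[0]) for d in e]); yaw=np.angle(np.mean(np.exp(4j*an)))/4
    print(k,*tri(c2(*a),c3(*b)),'head',w.mean(0),'side',[round(np.hypot(*d),4) for d in e],'yaw',np.degrees(yaw))
print('lid',ray('top',c2(414,368),.011))
from rig import *
print(observe()['eef_rot'])
E
```

```text
plate corners tri
far mouth [ 0.63176233 -0.07781629  0.03257506] 0.594382339468208
near mouth [ 0.50178335 -0.07879222  0.03197042] 0.10088855879399955
near end [ 0.50531271 -0.27945748  0.03018435] 0.4139150765839297
far end [ 0.63544683 -0.28018785  0.03185014] 0.9423667345480836
plate [ 0.56841243 -0.17969152 -1.56502809  0.00176611] -89.66950453651987 [ 0.4 -1.6  0.6 -0.2  0.4  0.4 -0.6 -1.  -0.2 -0.3 -0.1  0.  -0.3 -0.2
 -0.1  0.2 -0.4 -0.  -0.1  0.3  0.4 -0.3  0.3 -0.5  1.5 -0.7  0.5  1.3
  0.2  0.7]
plate [ 0.56839895 -0.18058759 -1.56320821 -0.0020306 ] -89.56523276314148 [ 0.5 -1.2  0.8  0.1  0.4  0.5 -0.7 -0.8 -0.2 -0.   0.   0.3 -0.3  0.1
 -0.   0.4 -0.4  0.2 -0.1  0.5]
plate [ 0.57790673 -0.20022551 -1.55746595 -0.0088235 ] -89.23622582080239 [ 0.4 -0.2 -0.4 -0.7  0.  -0.6 -0.2  0.8  0.2  0.6]
top only z=0 [ 0.56809438 -0.18017112 -1.56319836]
gauge grip (handle top centre), collars, ends
handle top [0.44275693 0.034127   0.03216981] 0.49921357257627397
nogo end top [0.44557649 0.0946758 ]
go end top [ 0.43563407 -0.0445899 ]
handle L [0.44474199 0.06741874]
handle R [ 0
[... 502 characters left out ...]
] yaw 15.726062840952299
C [0.52554486 0.31158111 0.06121567] 0.7093540491672597 head [0.52270516 0.31375561] side [np.float64(0.0227), np.float64(0.0246), np.float64(0.0232), np.float64(0.0266)] yaw 39.08430650979516
D [0.43842391 0.33517822 0.06315502] 0.6596454391366475 head [0.43764414 0.33653643] side [np.float64(0.0266), np.float64(0.0267), np.float64(0.0265), np.float64(0.0247)] yaw -7.991078641659396
E [0.43613086 0.22480546 0.06281319] 0.7245745927447799 head [0.43493275 0.22542402] side [np.float64(0.0243), np.float64(0.0255), np.float64(0.0249), np.float64(0.0248)] yaw -16.786134135535832
lid [0.48905175 0.25929472]
[ 9.93174164e-01  1.16638806e-01  2.11615802e-05 -6.85177154e-04]
```

```bash
cat > h.py <<'E'
from geo import *
from rig import *
import cv2
def q(yaw): return (R.from_euler('z',yaw)*R.from_euler('x',np.pi)).as_quat()
def G(p,z): return [p[0],p[1],z+.047]      # grasp point -> TCP
PY=-1.5635; U=np.array([np.cos(PY),np.sin(PY)]); V=np.array([-U[1],U[0]])
C=np.array([.5682,-.180])
def pl(x,y): return C+U*(x-.1)+V*y         # x measured inwards from the mouth
def st(*k):
    o=observe(); print('t',round(o['t'],1),'tcp',np.round(o['tcp_pos'],4),'F',np.round(o['wrist_force'],1),'w',round(o['gripper_width'],4),'gf',round(o['gripper_force'],1),*k)
    return o
def shot(n,name,box=None,s=3):
    im=get_image(n)['pixels'][:,:,::-1]
    if box: x,y,w,h=box; im=cv2.resize(im[y:y+h,x:x+w],None,fx=s,fy=s,interpolation=cv2.INTER_CUBIC)
    cv2.imwrite(f'pics/{name}.png',np.clip(255*(im/255.)**.6,0,255).astype('uint8'))
E
python3 - <<'E'
from h import *
for nm,p,y0 in(('pick',(.4418,.036),-1.645),('nearout',pl(-.13,-.028),PY),('farin',pl(-.04,.028),PY),('E',(.4355,.225),0),('C',(.524,.3125),0),('near3',pl(.16,-.028),PY),('far3',pl(.16,.028),PY)):
  for k in range(4):
    for z in(.026,.2):
      j=ik(G(p,z),q(y0+k*np.pi/2)); print(nm,k,z,None if j is None else np.round(j,2))
E
```

```text
pick 0 0.026 None
pick 0 0.2 None
pick 1 0.026 [-0.09  0.52  2.   -0.    0.62  1.55]
pick 1 0.2 [-0.09  0.24  1.81 -0.    1.1   1.55]
pick 2 0.026 [-0.09  0.52  2.   -0.    0.62 -0.02]
pick 2 0.2 [-0.09  0.24  1.81 -0.    1.1  -0.02]
pick 3 0.026 [-0.09  0.52  2.    0.    0.62 -1.59]
pick 3 0.2 [-0.09  0.24  1.81  0.    1.1  -1.59]
nearout 0 0.026 [-0.05  0.64  1.72 -0.    0.78  3.08]
nearout 0 0.2 [-0.05  0.41  1.55 -0.    1.18  3.08]
nearout 1 0.026 [-0.05  0.64  1.72 -0.    0.78  1.51]
nearout 1 0.2 [-0.05  0.41  1.55 -0.    1.18  1.51]
nearout 2 0.026 [-0.05  0.64  1.72 -0.    0.78 -0.06]
nearout 2 0.2 [-0.05  0.41  1.55 -0.    1.18 -0.06]
nearout 3 0.026 [-0.05  0.64  1.72  0.    0.78 -1.63]
nearout 3 0.2 [-0.05  0.41  1.55  0.    1.18 -1.63]
farin 0 0.026 [-0.2   0.71  1.56 -0.    0.87  2.94]
farin 0 0.2 [-0.2   0.51  1.39 -0.    1.25  2.94]
farin 1 0.026 [-0.2   0.71  1.56 -0.    0.87  1.37]
farin 1 0.2 [-0.2   0.51  1.39 -0.    1.25  1.37]
farin 2 0.026 [-0.2   0.71  1.56 -0.    0.87 -0.2 ]
farin 2 0.2 [-0.2   0.51  1.39  0.    1.25 -0.2 ]
farin 3 0.026 [-0.2   0.71  1.56  0.
[... 925 characters left out ...]
 1 0.026 [-0.55  0.71  1.57 -0.    0.86  1.02]
near3 1 0.2 [-0.55  0.5   1.4  -0.    1.24  1.02]
near3 2 0.026 [-0.55  0.71  1.57  0.    0.86 -0.55]
near3 2 0.2 [-0.55  0.5   1.4   0.    1.24 -0.55]
near3 3 0.026 [-0.55  0.71  1.57  0.    0.86 -2.13]
near3 3 0.2 [-0.55  0.5   1.4   0.    1.24 -2.13]
far3 0 0.026 [-0.5   0.78  1.41 -0.    0.95  2.63]
far3 0 0.2 [-0.5   0.59  1.24 -0.    1.31  2.63]
far3 1 0.026 [-0.5   0.78  1.41 -0.    0.95  1.06]
far3 1 0.2 [-0.5   0.59  1.24 -0.    1.31  1.06]
far3 2 0.026 [-0.5   0.78  1.41  0.    0.95 -0.51]
far3 2 0.2 [-0.5   0.59  1.24  0.    1.31 -0.51]
far3 3 0.026 [-0.5   0.78  1.41  0.    0.95 -2.08]
far3 3 0.2 [-0.5   0.59  1.24  0.    1.31 -2.08]
```

```bash
python3 - <<'E'
from h import *
g=(.4418,.036); y=-1.645+np.pi
set_gripper(.05,25)
goto(G(g,.12),q(y)); line_to(G(g,.0258)); st()
set_gripper(.0,25); st('grip')
line_to(G(g,.09),.1); st('lift')
goto(G(pl(-.115,-.028),.09),q(PY+np.pi)); line_to(G(pl(-.115,-.028),.0343),.15); st()
shot('top','t1',(245,120,200,140),4); shot('side','s1',(220,140,130,110),6)
E
```

```text
t 4.0 tcp [0.4423 0.0358 0.0733] F [0.4 0.7 0.7] w 0.0498 gf 0.0
t 4.6 tcp [0.4419 0.036  0.0731] F [-1.2  0.2  4.8] w 0.0196 gf 24.8 grip
t 5.4 tcp [0.4413 0.036  0.1365] F [-0.9 -0.7 -3.1] w 0.0197 gf 24.7 lift
t 6.4 tcp [0.5383 0.0348 0.0815] F [-0.3 -0.9 -3.5] w 0.0198 gf 24.7
```

View pics/s1.png

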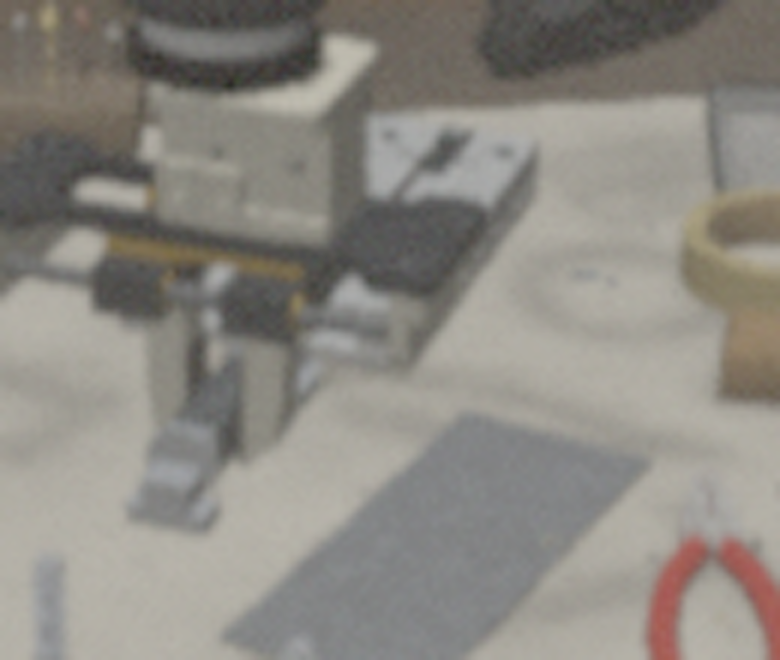

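The gauge is held level at the near mouth, its no-go end at about (175,490) in the crop. Next I insert with a force guard.

```bash
python3 - <<'E'
from h import *
line_to(G(pl(-.090,-.028),.0343),.1)
h=line_to(G(pl(-.062,-.028),.0343),.03,guard=8); o=st(h)
if not h:
    h=line_to(G(pl(-.030,-.028),.0343),.025,guard=8); o=st(h)
d=o['tcp_pos'][:2]-C; print('plate coords of grip',d@U+.1,d@V)
E
```

```text
t 8.0 tcp [ 0.5391 -0.0182  0.0813] F [ 0.7 -1.3 -3.4] w 0.0201 gf 24.7 False
t 8.8 tcp [ 0.5384 -0.0399  0.0807] F [ 0.8  0.6 -3.1] w 0.0196 gf 25.0 True
plate coords of grip -0.040315912082414584 -0.02874531618818294
```

```bash
python3 - <<'E'
from h import *
h=line_to(G(pl(-.034,-.028),.0343),.015,guard=10); o=st(h)
d=o['tcp_pos'][:2]-C; print(d@U+.1,d@V); wait(.35); o=st()
d=o['tcp_pos'][:2]-C; print(d@U+.1,d@V)
shot('side','s2',(220,140,130,110),6)
E
```

```text
t 9.1 tcp [ 0.5384 -0.04    0.0802] F [ 2.5  1.4 -0.6] w 0.0199 gf 25.0 True
-0.04017333348777197 -0.028738922314910605
t 9.5 tcp [ 0.5384 -0.04    0.0801] F [1.6 0.8 1.8] w 0.0198 gf 25.0
-0.04024865449944948 -0.02875652274135511
```

View pics/s2.png

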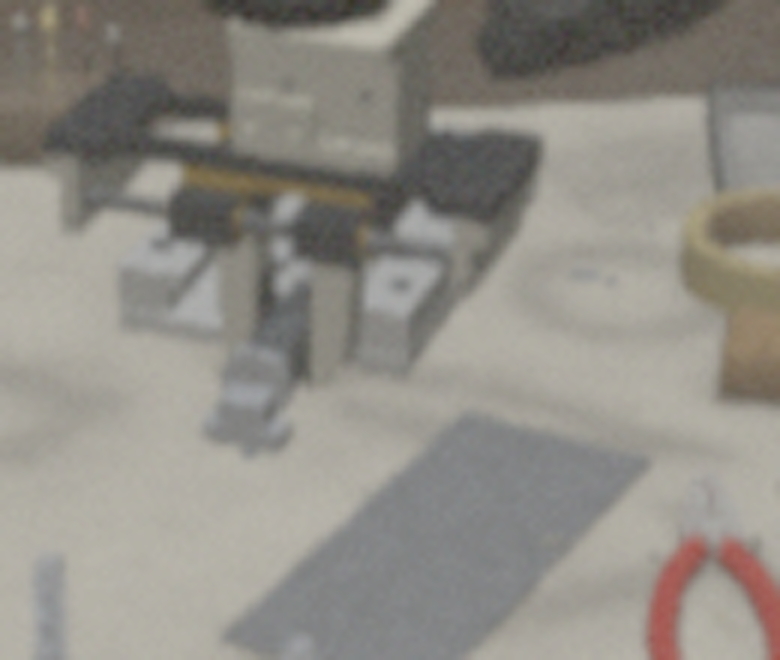

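The gauge is in the near slot up to the collar and in line with the slot. Next, the far slot.

```bash
python3 - <<'E'
from h import *
line_to(G(pl(-.095,-.0285),.0343),.08); st()
line_to(G(pl(-.095,.0278),.0343),.1); st()
h=line_to(G(pl(-.062,.0278),.0343),.03,guard=8); o=st(h)
if not h:
    h=line_to(G(pl(-.030,.0278),.0343),.025,guard=8); o=st(h)
    h=line_to(G(pl(-.034,.0278),.0343),.015,guard=10); wait(.35); o=st(h)
d=o['tcp_pos'][:2]-C; print('plate coords of grip',d@U+.1,d@V)
E
```

```text
t 10.3 tcp [0.5381 0.0148 0.0811] F [ 0.3 -0.4 -3.5] w 0.02 gf 25.0
t 11.1 tcp [0.5938 0.0151 0.0809] F [ 0.3 -0.2 -3.3] w 0.0202 gf 25.0
t 12.3 tcp [ 0.5948 -0.0176  0.0813] F [-0.  -0.4 -2.9] w 0.0198 gf 25.0 False
t 13.2 tcp [ 0.5947 -0.0396  0.0808] F [ 2.2  1.4 -2.2] w 0.0197 gf 25.0 True
t 13.8 tcp [ 0.5946 -0.0396  0.0801] F [2.7 0.2 2.7] w 0.02 gf 25.0 True
plate coords of grip -0.04022848090641523 0.02740751227012497
```

```bash
python3 - <<'E'
from h import *
line_to(G(pl(-.095,.0275),.0343),.08)
line_to(G(pl(-.10,0),.14),.15)
C2=lambda v:pl(-.08,v-.0004)
goto(G(C2(-.028),.12),q(PY)); line_to(G(C2(-.028),.0343),.12); st()
for v in(-.028,.028):
    h=line_to(G(pl(-.05,v-.0004),.0343),.02,guard=4); wait(.2); o=st(h)
    d=o['tcp_pos'][:2]-C; print('grip',d@U+.1,d@V)
    if v<0:
        shot('side','s3',(220,140,130,110),6)
        line_to(G(C2(v),.0343),.08); line_to(G(C2(-v),.0343),.1)
E
```

```text
t 19.0 tcp [ 5.39e-01 -3.00e-04  8.19e-02] F [ 0.4  0.4 -3.3] w 0.0197 gf 25.0
t 20.2 tcp [ 0.5376 -0.02    0.08  ] F [-0.2  0.4 -3.1] w 0.0194 gf 25.0 True
grip -0.06021563715044609 -0.02946800418426789
t 22.5 tcp [ 0.5935 -0.0195  0.0797] F [-0.5  0.2 -2.8] w 0.0198 gf 25.0 True
grip -0.06028513760796805 0.026469206866557904
```

View pics/s3.png

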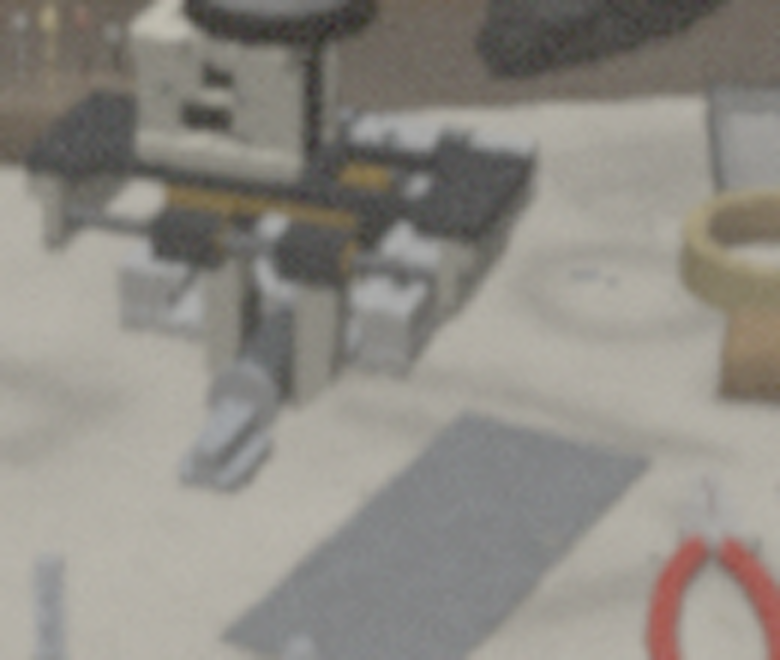

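Near no-go is refused: the end face rests on the plate at (260,310) in the crop. The post-stop wrist force is low, so I'll press again slowly on both mouths to give each a clear dwell.

```bash
python3 - <<'E'
from h import *
def press(v):
    for k in range(2):
        t0=observe()['t']
        h=line_to(G(pl(-.056,v-.0002),.0343),.004,guard=6); o=st(h,'dt',round(observe()['t']-t0,2))
        wait(.1); o=st(); d=o['tcp_pos'][:2]-C; print('grip',d@U+.1,d@V)
def shift(a,b):
    line_to(G(pl(-.075,a-.0002),.0343),.1); line_to(G(pl(-.075,b-.0002),.0343),.1); line_to(G(pl(-.0625,b-.0002),.0343),.04)
press(.028); shift(.028,-.028); press(-.028); shift(-.028,.028); press(.028)
E
```

```text
t 23.1 tcp [ 0.593  -0.0196  0.0792] F [ 0.1 -0.2 -3.5] w 0.0199 gf 25.0 True dt 0.56
t 23.2 tcp [ 0.5925 -0.0196  0.0786] F [ 0.4  0.7 -2.8] w 0.0193 gf 25.0
grip -0.06025461088204695 0.025504441535382397
t 23.9 tcp [ 0.5921 -0.0198  0.0781] F [ 0.   0.2 -2.9] w 0.0199 gf 25.0 True dt 0.68
t 24.0 tcp [ 0.5916 -0.0197  0.0774] F [-0.  -0.5 -3.8] w 0.0197 gf 25.0
grip -0.060162857165185546 0.02455886703615867
t 26.4 tcp [ 0.5383 -0.0205  0.0807] F [-0.7  0.8 -3.4] w 0.02 gf 25.0 True dt 0.95
t 26.5 tcp [ 0.5378 -0.0204  0.0802] F [-0.5 -0.3 -3.1] w 0.02 gf 25.0
grip -0.05981485599532729 -0.029219160777419036
t 27.0 tcp [ 0.5373 -0.0206  0.0796] F [ 0.6 -0.  -3.4] w 0.0198 gf 25.0 True dt 0.51
t 27.1 tcp [ 0.5369 -0.0205  0.0791] F [-0.2  0.5 -3.6] w 0.0196 gf 25.0
grip -0.059683370641439776 -0.030177951425289458
t 29.6 tcp [ 0.5943 -0.0201  0.0806] F [ 0.9  0.4 -3. ] w 0.0197 gf 25.0 True dt 0.98
t 29.7 tcp [ 0.5938 -0.0201  0.0799] F [ 0.1 -0.3 -3.3] w 0.02 gf 25.0
grip -0.05972262538385523 0.026731478951026035
t 30.2 tcp [ 0.5932 -0.0202  0.0792] F [-0.6 -0.7 -3.9] w 0.0199 gf 25.0 True dt 0.53
t 30.3 tcp [ 0.5928 -0.0202  0.0786] F [ 0.4 -0.  -3. ] w 0.0197 gf 25.0
grip -0.05963251791365545 0.025720106602324364
```

```bash
python3 - <<'E'
from h import *
line_to(G(pl(-.09,.028),.0343),.1); line_to(G(pl(-.10,0),.12),.2)
p=(.441,.046); y=-1.712+np.pi
goto(G(p,.10),q(y)); line_to(G(p,.035),.12); h=line_to(G(p,.0245),.02,guard=4); st(h)
set_gripper(.045); st(); line_to(G(p,.12),.15)
goto(G((.46,.06),.30),q(0+np.pi/2)); st()
shot('top','t2',(140,130,310,130),2.5)
E
```

```text
t 35.0 tcp [0.4411 0.046  0.073 ] F [-0.6  0.5  4.3] w 0.0202 gf 25.0 True
t 35.6 tcp [0.4404 0.046  0.0724] F [0.5 0.8 0.5] w 0.0451 gf 0.0
t 37.2 tcp [0.4594 0.0599 0.345 ] F [0.2 0.  0. ] w 0.0446 gf 0.0
```

View pics/t2.png

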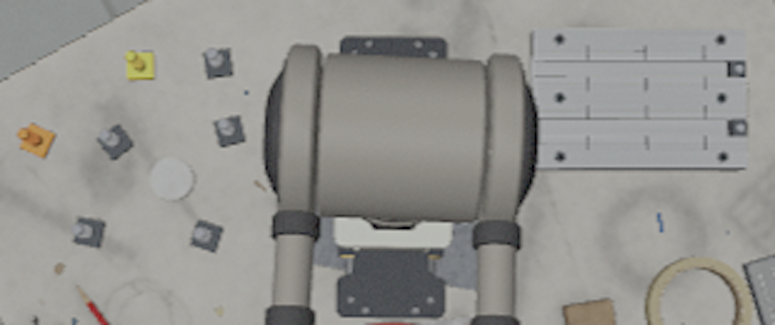

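```bash
cat > det.py <<'E'
from geo import *
import cv2
def studs(bgr,box=(110,140,245,250)):
    x0,y0,x1,y1=box; s=4
    im=cv2.resize(bgr[y0:y1,x0:x1],None,fx=s,fy=s,interpolation=cv2.INTER_CUBIC)
    hsv=cv2.cvtColor(im,cv2.COLOR_BGR2HSV); m=((hsv[...,2]<100)&(hsv[...,1]<110)).astype('uint8')
    m=cv2.morphologyEx(m,cv2.MORPH_OPEN,np.ones((5,5)))
    out=[]
    for c in cv2.findContours(m,cv2.RETR_EXTERNAL,cv2.CHAIN_APPROX_NONE)[0]:
        c=cv2.convexHull(c); (cx,cy),(w,h),a=cv2.minAreaRect(c)
        if min(w,h)<8*s or max(w,h)>15*s: continue
        W=np.array([ray('top',(x0+(p[0]+.5)/s-.5,y0+(p[1]+.5)/s-.5),.009) for p in cv2.boxPoints(((cx,cy),(w,h),a))])
        e=W[1]-W[0]; y=np.angle(np.exp(4j*np.arctan2(e[1],e[0])))/4
        out.append((*W.mean(0),y,w/s,h/s))
    return out
E
python3 - <<'E'
from det import *
im=cv2.imread('pics/top0.png'); h=cv2.cvtColor(im,cv2.COLOR_BGR2HSV)
print(h[188,188],h[158,226],h[170,210],h[226,222],h[222,180])
for s in studs(im): print(np.round(s[:3],4),np.round(np.degrees(s[2]),1),np.round(s[3:],1))
E
```

```text
[107  39  46] [105  44  46] [ 23  16 125] [108  17  77] [113  54  38]
[ 0.435   0.226  -0.2798] -16.0 [12.2 11.9]
[ 0.4373  0.3362 -0.1489] -8.5 [13.  12.3]
[0.5344 0.2063 0.2598] 14.9 [12.  11.9]
[0.599  0.2182 0.1675] 9.6 [11.8 11.9]
```

```bash
sed -i 's/<100)/<92)/; s/min(w,h)<8\*s or max(w,h)>15\*s/min(w,h)<7*s or max(w,h)>17*s/' det.py
cat > job.py <<'E'
from h import *
from det import studs
OFF=-.0005
def look(): return studs(np.ascontiguousarray(get_image('top')['pixels'][:,:,::-1]))
def show(L):
    for s in L: print('  stud',np.round(s[:2],4),round(np.degrees(s[2]),1),np.round(s[3:],1))
def place(s,v,x):
    p=s[:2]; d=(s[2]-PY+np.pi/4)%(np.pi/2)-np.pi/4; yp=PY+np.pi
    set_gripper(.04,20)
    goto(G(p,.14),q(yp+d)); line_to(G(p,.045),.2,guard=8) and st('PICK HIT')
    set_gripper(0,20); o=st('grip')
    if o['gripper_width']<.009: raise SystemExit('no stud')
    line_to(G(p,.14),.25)
    P=lambda a,z:G(pl(a,v+OFF),z)
    goto(P(-.035,.14),q(yp)); line_to(P(-.035,.0565),.2)
    if line_to(P(.012,.0565),.04,guard=8): st('ENTRY HIT'); return False
    if line_to(P(x,.0565),.08,guard=10): st('SLIDE HIT'); return False
    st('on line'); line_to(P(x,.0535),.02,guard=5); o=st('down')
    k=o['tcp_pos'][:2]-C; print('  plate',k@U+.1,k@V)
    set_gripper(.032); line_to(P(x,.14),.25); return True
E
python3 - <<'E'
from job import *
L=look(); show(L)
s=min(L,key=lambda s:np.hypot(s[0]-.435,s[1]-.226))
print(place(s,-.028,.16))
show(look()); shot('top','t3',(340,130,110,80),6)
E
```

```text
stud [0.435  0.2262] -17.2 [11.7 11.4]
  stud [0.4371 0.3363] -7.9 [12.  11.8]
  stud [0.5223 0.314 ] 39.9 [12.2 12.7]
  stud [0.5343 0.2063] 14.4 [11.6 11.3]
  stud [0.5991 0.2182] 10.7 [11.6 11.3]
t 39.8 tcp [0.4351 0.2263 0.0923] F [-0.9  0.2  4.1] w 0.0113 gf 20.0 grip
t 45.3 tcp [ 0.5402 -0.2398  0.1035] F [ 0.5 -0.2 -2. ] w 0.0112 gf 20.0 on line
t 45.5 tcp [ 0.5403 -0.2401  0.102 ] F [-0.6  0.5  5.2] w 0.0117 gf 20.0 down
  plate 0.15989814743884817 -0.02829449175016272
True
  stud [0.437  0.3364] -8.4 [12.  11.6]
  stud [0.5224 0.3142] 38.1 [12.2 12.4]
  stud [0.5343 0.2063] 14.9 [11.5 11.2]
  stud [0.5991 0.218 ] 9.6 [11.3 11.2]
```

View pics/t3.png

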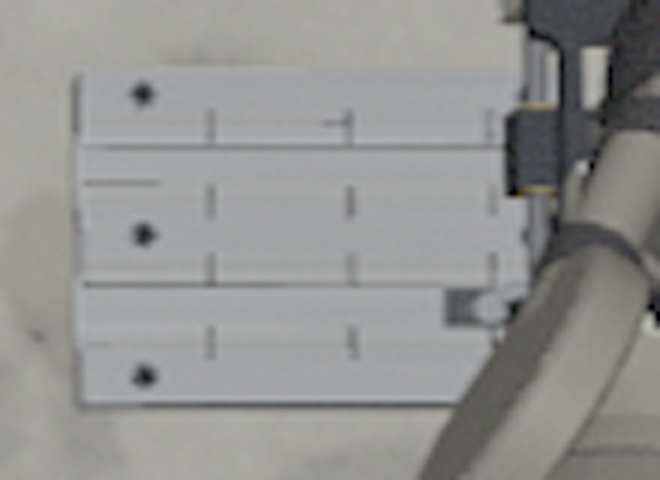

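Stud E sits at near line 3, with its shaft top at about (490,308) in the crop. I'll continue with the rest and detect again before each pick.

```bash
python3 - <<'E'
from job import *
for v,x in((-.028,.105),(-.028,.05),(.028,.16),(.028,.105)):
    L=look(); show(L)
    if not L: break
    s=min(L,key=lambda s:s[1])
    if not place(s,v,x): print('STOP'); break
show(look())
E
```

```text
stud [0.4371 0.3363] -9.0 [12.  11.6]
  stud [0.5224 0.3139] 39.9 [12.1 12.5]
  stud [0.5344 0.2063] 14.4 [11.5 11.2]
  stud [0.5991 0.218 ] 9.6 [11.3 11.2]
t 50.0 tcp [0.5347 0.2064 0.0925] F [0.3 0.  2.9] w 0.0109 gf 20.0 grip
t 54.7 tcp [ 0.5397 -0.1847  0.1035] F [-0.6 -0.  -0.5] w 0.0115 gf 20.0 on line
t 54.9 tcp [ 0.5401 -0.1849  0.1021] F [-0.4  0.4  4.7] w 0.0117 gf 20.0 down
  plate 0.104665820463197 -0.02813333097065641
  stud [0.437  0.3363] -8.7 [12.  11.6]
  stud [0.5225 0.3141] 39.9 [12.  12.3]
  stud [0.5991 0.218 ] 9.6 [11.3 11.2]
t 59.1 tcp [0.5993 0.2182 0.0925] F [-0.3 -0.   3.4] w 0.0116 gf 20.0 grip
t 63.2 tcp [ 0.5392 -0.1305  0.1034] F [-0.4 -0.6 -0.7] w 0.0114 gf 20.0 on line
t 63.4 tcp [ 0.5395 -0.1302  0.102 ] F [-1.3  0.   4.2] w 0.0119 gf 20.0 down
  plate 0.049991076045205106 -0.028342214534041035
  stud [0.4371 0.3363] -8.7 [11.9 11.6]
  stud [0.5224 0.314 ] 39.9 [12.1 12.4]
t 67.8 tcp [0.5227 0.3141 0.0926] F [ 1.3 -0.6  3.6] w 0.0117 gf 20.0 grip
t 73.6 tcp [ 0.5962 -0.2394  0.1035] F [ 0.3  0.9 -1.7] w 0.0117 gf 20.0 on line
t 73.8 tcp [ 0.5965 -0.2397  0.1024] F [-0.3  0.6  5.7] w 0.0113 gf 20.0 down
  plate 0.1598547313596703 0.027839631512206378
  stud [0.437  0.3363] -8.2 [12.  11.6]
t 78.6 tcp [0.4371 0.3365 0.0925] F [-0.3 -0.8  3.9] w 0.0117 gf 20.0 grip
t 83.9 tcp [ 0.5957 -0.1842  0.1035] F [-0.7 -0.  -1.5] w 0.0113 gf 20.0 on line
t 84.1 tcp [ 0.596  -0.1844  0.1022] F [-0.6  0.5  4.9] w 0.0116 gf 20.0 down
  plate 0.10458135574275332 0.027774357942768134
```

Now I park clear and inspect the plate and the pad in both views.

```bash
python3 - <<'E'
from h import *
move_joints([-1.483,0.342,1.524,0,1.275,-0.146]); st()
for n,b in(('top',(245,130,200,120)),('side',(225,140,115,110))):
    d=np.ascontiguousarray(get_image(n)['pixels'][:,:,::-1]); cv2.imwrite(f'pics/raw_{n}.png',d)
    x,y,w,h=b; s=4 if n=='top' else 5
    im=cv2.resize(d[y:y+h,x:x+w],None,fx=s,fy=s,interpolation=cv2.INTER_CUBIC); cv2.imwrite(f'pics/f_{n}.png',np.clip(255*(im/255.)**.6,0,255).astype('uint8'))
a,b=(cv2.imread(f'pics/f_{n}.png') for n in('top','side'))
W=800
im=np.zeros((600,800,3),'uint8'); im[:480]=a; cv2.imwrite('pics/f1.png',a); cv2.imwrite('pics/f2.png',b)
# expected shaft-top pixels (in top crop) for studs exactly on the lines
for v in(-.028,.028):
    for x in(.05,.105,.16):
        u=proj('top',[*pl(x,v-.0005),.072])[0]; w=proj('side',[*pl(x,v-.0005),.072])[0]
        print(v,x,np.round((u-[245,130]+.5)*4),np.round((w-[225,140]+.5)*5))
E
```

```text
t 87.3 tcp [ 0.1225 -0.5107  0.2921] F [-0.4 -0.3  0.1] w 0.0321 gf 0.0
-0.028 0.05 [531. 196.] [283. 143.]
-0.028 0.105 [628. 196.] [317. 104.]
-0.028 0.16 [725. 197.] [348.  68.]
0.028 0.05 [531.  98.] [182. 127.]
0.028 0.105 [627.  98.] [218.  89.]
0.028 0.16 [724.  99.] [252.  54.]
```

View pics/f1.png

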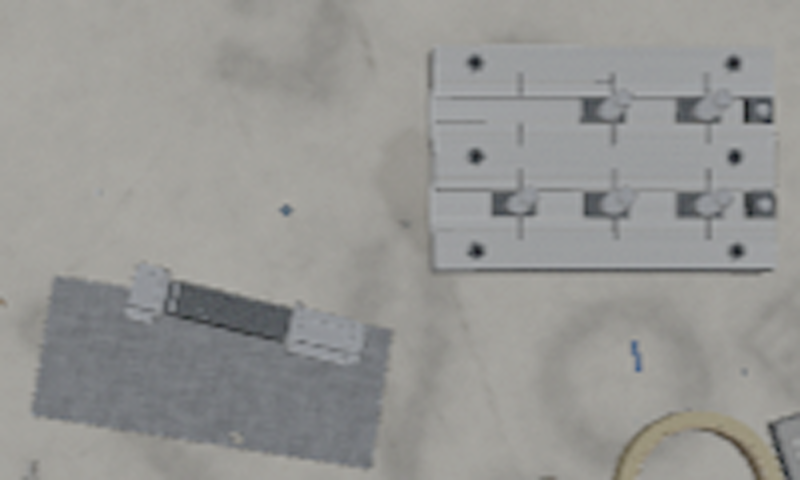

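View pics/f2.png

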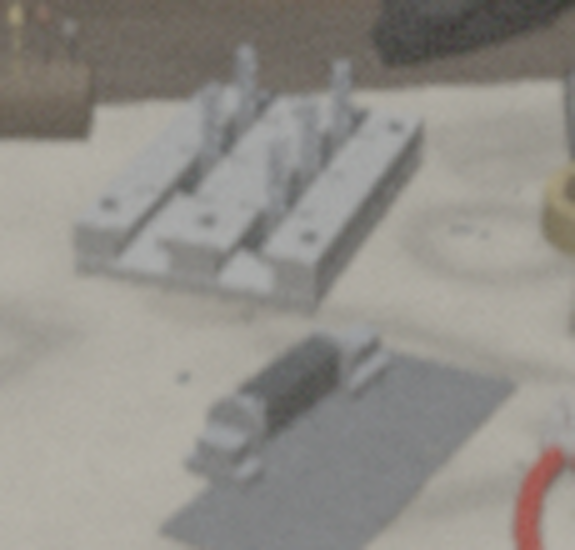

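All five studs stand on lines 1–3 (near) and 2–3 (far), with shaft tops within about 2–3 mm of the expected pixels. The gauge has been knocked toward the pad's far edge, with its handle from (175,297) to (290,327) in the crop. I'll re-grasp it and lay it back centrally.

```bash
python3 - <<'E'
from h import *
c1=lambda X,Y:np.array([245+X/4-.5,130+Y/4-.5])
a,b=ray('top',c1(170,297),.034),ray('top',c1(289,326),.034)
n_,g_=ray('top',c1(130,288),.034),ray('top',c1(363,340),.03)
y=np.arctan2(*(b-a)[::-1]); print(a,b,y,n_,g_,np.arctan2(*(g_-n_)[::-1]))
g=(a+b)/2; print('grip',g,n_+(g_-n_)*58/140)
y=np.arctan2(*(g_-n_)[::-1])
set_gripper(.05,25)
goto(G(g,.13),q(y+np.pi)); h=line_to(G(g,.026),.12,guard=6); st(h)
set_gripper(0,25); st('grip'); line_to(G(g,.06),.1)
p=(.441,.047); goto(G(p,.06),q(-1.712+np.pi)); line_to(G(p,.035),.1); st(line_to(G(p,.0235),.02,guard=4))
set_gripper(.045); line_to(G(p,.13),.15)
move_joints([-1.483,0.342,1.524,0,1.275,-0.146]); st()
a=np.ascontiguousarray(get_image('top')['pixels'][130:250,245:445,::-1]); b=np.ascontiguousarray(get_image('side')['pixels'][150:260,225:325,::-1])
im=np.zeros((600,800,3),'uint8'); im[:300,:500]=cv2.resize(a,(500,300),interpolation=2); im[300:600,:273]=cv2.resize(b,(273,300),interpolation=2)
cv2.imwrite('pics/g1.png',np.clip(255*(im[:,:500]/255.)**.6,0,255).astype('uint8'))
E
```

```text
[0.48247979 0.07366393] [0.46642699 0.0043711 ] -1.7984465452682936 [0.48744369 0.09696795] [ 0.45905806 -0.03903129] -1.776561323570712
grip [0.47445339 0.03901752] [0.47568393 0.04062541]
t 91.3 tcp [0.4749 0.0389 0.0735] F [ 0.1 -0.3 -0. ] w 0.0499 gf 0.0 False
t 91.9 tcp [0.4746 0.039  0.0732] F [-0.8 -1.3  2.4] w 0.0199 gf 24.9 grip
t 93.6 tcp [0.4412 0.047  0.0729] F [0.1 0.5 3.9] w 0.0202 gf 25.0 True
t 97.4 tcp [ 0.1224 -0.5105  0.2921] F [1.1 0.5 0.5] w 0.0455 gf 0.0
```

View pics/g1.png

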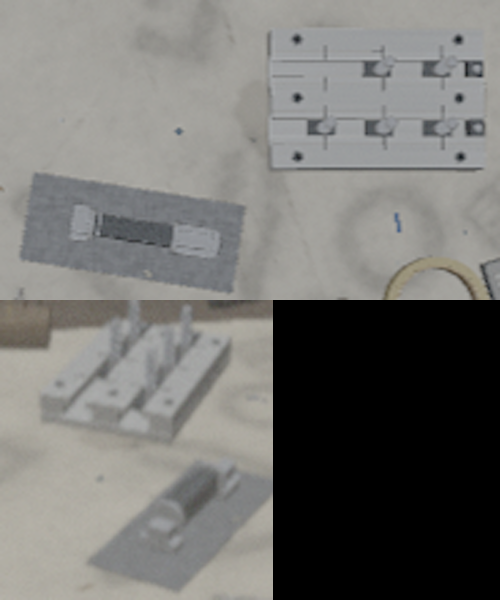

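The gauge lies lengthwise in the middle of the pad, with its handle at (137,230), and all five studs stand on their lines. I'm handing it in.

```bash
python3 -c "
from rig import *
print(hand_in())"
```

```text
the job is handed in; nothing more can be done
None
```

The job is handed in, with no verdict shown: the go end went fully into both slots, the no-go end was refused at both, all five studs look within about 3 mm of their own lines, and the gauge is back on its pad (re-laid once after a knock).

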